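# Hang the weight hanger on the creep tester's beam

## Task

Load the bench creep tester: lift the weight hanger that carries the pair of discs (not the shorter one with a single disc) by the tab on top of its hook, push the mouth of the hook onto the cross pin in the fork at the free end of the tester's beam until the sprung safety latch flips shut behind the pin, let the hanger down gently until the pin carries it, and only then let go so that it hangs plumb and still. The pin never stands exactly where the drawing puts it, so find it by feel; the glued specimen is delicate, so at no moment bear on the tester with more than about 16 N, hanger's weight included, keep the gripper itself off it, and leave the other things on the bench where they are.

Things in the scene. Friction and masses are not known exactly. Their poses are not given: they have to be found in the camera images.
- hanger: The weight hanger to hang: plain steel, 0.4 to 0.65 kg, 219 mm tall, standing on two discs (60 mm across, 25 high together); a rod; on top an upside-down safety hook of 14 mm plate. Origin: centre of the underside; z up the rod, the line on which it hangs; x the way the hook's mouth faces. The hook lies in the x-z plane. Points below are (x, height above the origin) in this frame, mm.
- bowl (a point): Centre of the hook's bowl: (0, 150). Inside top of the bowl at height 162, where the pin finally bears (its axis at 156). Throat 24 mm wide, x = -12 to 12. Behind it the shank, x = -24 to -12, goes down to height 74; in front of it hangs the nose, x = 12 to 24.
- mouth (a point): The hook's mouth: (18, 117). It is open towards +x, between the rounded end of the nose (height 136) and the hook's lower arm (top at 86). The 12 mm pin goes in under the nose with its axis at a height of 104 to 129, in to x = 0 to 5, and then up behind the nose into the bowl as the hanger is let down.
- tab (a point): Middle of the lifting tab over the hook: (0, 200). A plain steel lug, 24 mm along x, 14 mm along y, from height 174 to 219; grip it from above across either width, with 40 N or more so that it does not turn in the fingers.
- latch (a joint): Sprung latch of the hook, rad: 0 shut, 0.4 fully in against the shank. A finger 5 mm thick, 50 long, turning on a rivet at (-9, 98); shut, its end rests in the nose at (9, 142). It yields inwards only: the pin must push it sideways with 2 to 8 N. Fully in, the pin's axis is at x = -0.5, with play to x = 6 at the nose. Once the pin is up in the bowl it springs shut below it.
- tester: Lever-arm creep tester, fixed: grey base plate (250 x 150 mm, starting 120 mm behind the pin), two columns with the fulcrum, aluminium beam, glued stone specimen beyond. Origin on the bench straight under the pin's nominal place; z up; x along the beam from its free forked end to the fulcrum (220 mm). The hanger goes on in this x direction, its own x along it. Beam and fork are locked, rigid.
- pin_nominal (a point): Where the drawing puts the middle of the cross pin: 220 mm over the tester's origin. The steel pin, 12 mm thick, runs along the tester's y between two tines (18 mm high, 44 mm clear gap, from 21 mm before the pin to 34 mm behind it). The true pin lies up to 14 mm either way along the beam and up to 9 mm higher or lower: this is not measured; feel for it (or see it).
- small_hanger: The other weight hanger, to be left alone: same hook, but a single disc and a shorter rod, 174 mm tall, 60 mm across. Origin: centre of its underside. The two hangers may have changed places.
- beaker: Glass beaker, 68 mm across, 90 mm high, standing; origin at the centre of its underside. To be left alone.
- bottle: Amber glass jar with a blue cap, 60 mm across, 120 mm high, standing; origin at the centre of its underside. To be left alone.
- core: Reddish stone drill core, 44 mm thick, 90 mm long, lying; origin at the middle of its underside. To be left alone.
- caliper: Steel caliper, 190 mm long, 13 mm high, lying; origin under the middle of its rule. To be left alone.
- brush: Flat brush, 170 mm long, lying; origin under its middle. To be left alone.
- spare_disc: Loose slotted steel disc, 60 mm across, 12 mm high, lying; origin at the centre of its underside. To be left alone.
There are look-alikes about, which are no part of the job. What is shaped like the hanger but blue is not meant.

How it is judged:
On the way, in this order (a step that is already met when the one before it is completed fails the run):
1. the pin, in the mouth of the hook, presses the latch in (value of joint latch above 0.2 rad and contact force between hanger and tester above 1 N and y of bowl in the frame of tester between -0.018 and 0.018 m and x of bowl in the frame of tester between -0.025 and 0.025 m and z of bowl in the frame of tester between 0.19 and 0.28 m), for 0.05 s.
2. the latch has flipped shut behind the pin and the pin, up in the bowl, carries the hanger while it is still held (let down, not dropped) (value of joint latch below 0.08 rad and contact force between hanger and tester above 2 N and contact force between the fingers and hanger above 1 N and x of bowl in the frame of tester between -0.022 and 0.022 m and y of bowl in the frame of tester between -0.018 and 0.018 m and z of bowl in the frame of tester between 0.2 and 0.228 m), for 0.1 s.
At the end, for the whole second after the job is handed in: The two-disc hanger hangs on the tester's pin alone: bowl centre within 22 mm along the beam, 18 mm across it, 200 to 228 mm high in the tester's frame; latch shut behind the pin (under 0.08 rad); plumb within 0.12 rad; still (under 0.03 m/s, 0.3 rad/s) (value of joint latch below 0.08 rad and contact force between hanger and tester above 2 N and x of bowl in the frame of tester between -0.022 and 0.022 m and y of bowl in the frame of tester between -0.018 and 0.018 m and z of bowl in the frame of tester between 0.2 and 0.228 m and angle between hanger's own z axis and vertical below 0.12 rad and linear speed of hanger below 0.03 m/s and angular speed of hanger below 0.3 rad/s); the robot touches nothing.
It fails at once if the hanger bears on the tester with more than 16 N (the specimen is overloaded) (contact force between hanger and tester above 16 N).
It fails at once if the robot itself presses on the tester with more than 5 N (contact force between any of the fingers, the arm and tester above 5 N).
It fails at once if another thing on the bench is shifted by more than 30 mm (distance of any of small_hanger, beaker, bottle, core, caliper, brush, spare_disc from where it was at the start of the episode above 0.03 m).
It also fails if it takes over 67 s, if anything falls off the work surface, if the arm or the gripper's body presses on something with over 40 N, if the wrist force passes 120 N, or if a joint passes its speed limit or range.

## Robot

A 6-joint arm with a two-finger parallel gripper is mounted at the origin on the work surface. World frame = base frame: x ahead of the robot, y to its left, z up, the work surface at z = 0. Lengths are in m, angles in rad, forces in N, time in s.
With the tool pointing down it reaches from about 0.225 to 0.875 m from the base axis. Payload 3.4 kg.
Tool frame: the origin (TCP) lies midway between the tips of the shut fingers; the grasp point (between the pads) lies 19 mm behind it (manip.grip_point_offset is the distance from the TCP to the grasp point, in m); z points along the fingers, y is the line along which they close (so a half turn about z gives the same grasp; the last joint's range is limited). The gripper opens to 85 mm and grips with 20 to 120 N. Pads are 22 mm wide; open, the fingers measure 114 mm over their backs; the gripper's body (76 mm by 85 mm) begins 54 mm behind the grasp point. The pads swing forward as they close: fully open they stand 13 mm farther back than shut.
Start: joints at [1.182, 0.276, 1.505, -0, 1.361, -0.121], TCP at [0.152, 0.555, 0.231] pointing down, gripper open.
Joint ranges: [-2.89, 2.89], [-0.75, 2.08], [0.22, 2.7], [-1.18, 4.32], [0.11, 2.71], [-2.7, 2.7]. Speed limits (rad/s): [2.57, 2.57, 3.14, 3.14, 3.14, 3.14].

## Interface

Orientations are given as a unit quaternion [w, x, y, z].
In Python, from rig import manip gives the robot as it stands.
- The arm moves only by the shell command python3 -m handwheel 'ROWS' [FORCE]. ROWS is JSON, a list of rows, each an object with "translation": the shift along the tool's x, y, z in m, a list of three; "angular": the turn, a rotation vector about the tool's x, y, z in degrees, a list of three; "hand": the closure, from 0 (fully open) to 1 (shut). A call has 1 to 10 rows; each row shifts and turns the commanded pose from where the row before left it, along the tool's axes as they then stand; what a row does not reach is not made up. A row lasts 1/12 s, in which the tool goes at most 41.7 mm and 7.16 degrees, less where a joint would pass 70% of its speed; a pose out of reach is approached as far as the arm can. A call with a gripper value outside its range is refused whole. The fingers move at their own pace and stop on an object; FORCE is the grip in N (left out, the last holds). Time passes only in rows, so rows that do not move let the fingers close. It gives the time, the measured TCP pose, the force, the opening and the grip force at its end, in the units of the state.
- manip.get_state(): the state, without advancing time (a new reading comes with each control period).
- manip.get_image(name): name is "scene" or "top" or "wrist"; returns the picture (384x512x3 uint8, red, green, blue); there is no depth.
- manip.camera_info(name): a dict with "camera_matrix" (3x3 intrinsics, pixels), "eye" and "orientation" of the camera in the world; the wrist camera has in their place "tool_from_camera" (4x4, takes a point from camera to tool coordinates, whose origin is the TCP and whose axes are the flange's). Camera axes: x right, y down, z forward; pixel columns grow to the right and rows downward; lengths in m; the calibration is good to about 2 mm. A picture is of the moment at which its call begins: read the wrist's pose just before it. camera_info takes no time and is no camera call.
- manip.sign_off(): hands the job in; it is judged then, once.
The state is a dict: "clock": time; "qpos": joint angles; "qd": joint speeds; "effort": joint torques, N m; "position": TCP position; "ee_rot": TCP orientation; "contact_force": force on the tool from outside, world axes, zero at the start; "moment": the same for the moment, N m; "width": finger opening in m; "gripper_force": force on a finger pad.
Only numpy, scipy, OpenCV 4.12 (cv2) and the standard library are available. Lean on these libraries where they do the work, as an engineer would, in place of code of your own. Each camera call takes 0.05 s, during which the arm holds its last target. There are 200 camera calls.

## Working session

There is one attempt and no reset: what is moved stays moved. The work goes in short steps, Python scripts to look and compute and a shell command to move; the robot and the scene stay as the last step left them, time stands still between calls to the robot, and variables do not carry over. Pictures are saved under pics/ and viewed, at most 10 in all, crops included, and the job is handed in when it is done.

```bash
mkdir -p pics; ls; cat > h.py <<'E'
import numpy as np,cv2
from rig import manip
from scipy.spatial.transform import Rotation as R
def q2m(q): return R.from_quat([q[1],q[2],q[3],q[0]]).as_matrix()
def cam(n,st=None):
    c=manip.camera_info(n);K=np.array(c["camera_matrix"])
    if n=="wrist":
        T=np.array(c["tool_from_camera"]);M=q2m(st["ee_rot"])
        return K,M@T[:3,:3],M@T[:3,3]+np.array(st["position"])
    o=np.array(c["orientation"])
    return K,(q2m(o) if o.size==4 else o.reshape(3,3)),np.array(c["eye"])
def ray(C,u,v):
    K,Rm,e=C;d=Rm@np.linalg.solve(K,[u,v,1.]);return e,d/np.linalg.norm(d)
def onz(C,u,v,z):
    e,d=ray(C,u,v);return e+d*(z-e[2])/d[2]
def tri(rs):
    A=np.zeros((3,3));b=np.zeros(3)
    for e,d in rs:
        P=np.eye(3)-np.outer(d,d);A+=P;b+=P@e
    x=np.linalg.solve(A,b);return x,[np.linalg.norm((np.eye(3)-np.outer(d,d))@(x-e)) for e,d in rs]
def proj(C,p):
    K,Rm,e=C;q=K@(Rm.T@(np.array(p)-e));return q[:2]/q[2]
def snap(n):
    st=manip.get_state();im=manip.get_image(n);return st,np.ascontiguousarray(im[:,:,::-1])
E
python3 - <<'E'
from h import *
for n in("scene","top","wrist"):
    st,im=snap(n);cv2.imwrite(f"pics/{n}0.png",im)
    c=cam(n,st);print(n,c[0][0,0],c[2],c[1][:,2])
a=cv2.imread("pics/scene0.png");b=cv2.imread("pics/top0.png")
print(manip.get_state())
E
```

```text
pics
scene 385.84799236235045 [ 1.13860576 -0.44318735  0.6972184 ] [-0.66152915  0.38938953 -0.6409017 ]
top 469.8448060408325 [ 0.4205432  -0.12540934  1.37121492] [ 0.13029796  0.00536444 -0.99146037]
wrist 336.36401958613504 [0.07377747 0.57597834 0.37416828] [ 0.29973725 -0.0843634  -0.95028438]
{'clock': 0.15, 'qpos': array([ 1.18198219e+00,  2.76442880e-01,  1.50582760e+00, -6.00265301e-05,
        1.36069723e+00, -1.21008405e-01]), 'qd': array([-0.00169139, -0.00090044, -0.00304431, -0.00067466,  0.00088989,
        0.00123879]), 'effort': array([ 1.01380330e-03, -4.17141151e+01, -2.46032077e+01, -2.02731198e-04,
        7.61773379e-03,  3.03767251e-05]), 'position': array([0.15203625, 0.5541323 , 0.2306482 ]), 'ee_rot': array([-1.44965605e-04,  1.33496825e-01,  9.91049002e-01, -6.72709439e-04]), 'contact_force': array([0.41780756, 0.21437613, 0.43893245]), 'moment': array([-0.03282867, -0.00992742,  0.01797373]), 'gripper_force': 0.0, 'width': 0.08537131624522273}
```

View pics/scene0.png

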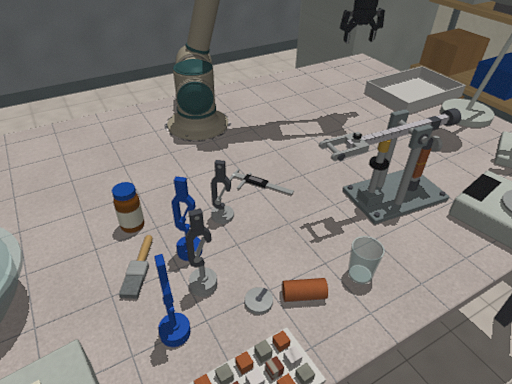

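View pics/top0.png

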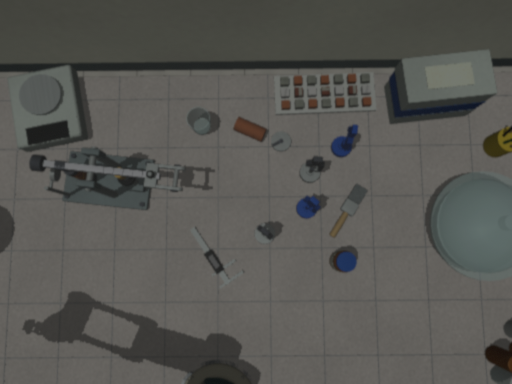

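```bash
python3 - <<'E'
from h import *
a=cv2.imread("pics/scene0.png");b=cv2.imread("pics/top0.png")
r=lambda i,x,y,w,h:cv2.resize(i[y:y+h,x:x+w],(400,300),interpolation=cv2.INTER_CUBIC)
g=lambda i:np.clip(i*1.8,0,255).astype(np.uint8)
cv2.imwrite("pics/c1.png",np.vstack([np.hstack([r(a,140,150,200,150),r(a,300,90,160,120)]),np.hstack([g(r(b,240,120,160,120)),g(r(b,120,130,120,90))])]))
E
```

```text
(no output)
```

View pics/c1.png

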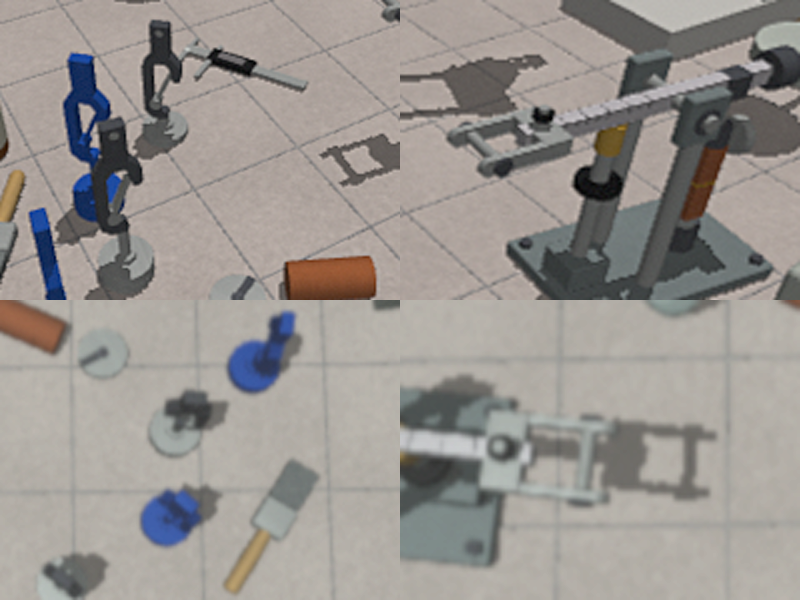

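Candidates for the hanger: grey at scene (200,250)/top (312,168), and grey at scene (221,190)/top (264,234); the blue ones are look-alikes. The first has a thick stack of discs and looks taller; I check the tab heights numerically. The fork is open at scene (330,148)/top (178,178), beam running to +y.

```bash
python3 - <<'E'
from h import *
S=cam("scene");T=cam("top")
P={"talltab":((195.5,211),(316.5,159)),"smalltab":((220,162),(267,230)),"pinA":((323,142),(177,168)),"pinB":((339,157),(179,188)),"fulcrum/weight":((452,117),(38,163)),"beamknob":((357,136),(150,174))}
for k,(s,t) in P.items(): print(k,*tri([ray(S,*s),ray(T,*t)]))
for k,uv in {"talldisc":(310,171.5),"smalldisc":(264,234)}.items(): print(k,onz(T,*uv,.025))
# base plate contour: dark greenish; corners in top
for uv in [(66,202),(145,208),(155,163),(75,150)]: print(onz(T,*uv,.012))
E
```

```text
talltab [ 0.64270523 -0.26823753  0.21731039] [np.float64(0.0014105130420801117), np.float64(0.0014105130420802425)]
smalltab [ 0.47058462 -0.13971738  0.1746004 ] [np.float64(0.002324461330582766), np.float64(0.002324461330582776)]
pinA [0.60982624 0.06260723 0.24802475] [np.float64(0.015458842085041658), np.float64(0.015458842085041712)]
pinB [0.58923474 0.09581813 0.18010689] [np.float64(0.01679838825407014), np.float64(0.016798388254070238)]
fulcrum/weight [0.64110607 0.42826652 0.22373314] [np.float64(0.0021226341847826605), np.float64(0.002122634184782595)]
beamknob [0.60707951 0.144411   0.23447212] [np.float64(0.00012324504962306324), np.float64(0.00012324504962308368)]
talldisc [ 0.64366638 -0.27070219  0.025     ]
smalldisc [ 0.46447014 -0.13518903  0.025     ]
[0.5635056  0.44060899 0.012     ]
[0.54357749 0.20963813 0.012     ]
[0.67611509 0.18302017 0.012     ]
[0.71777194 0.42064223 0.012     ]
```

The tab tops come out at 0.217 m and 0.175 m, so the tall grey one at (0.643,-0.268) is the two-disc hanger. I go over the fork for a closer look on the way there.

```bash
python3 -m handwheel '[{"translation":[-0.026,-0.0175,-0.019],"angular":[0,0,0],"hand":0},{"translation":[-0.026,-0.0175,-0.019],"angular":[0,0,0],"hand":0},{"translation":[-0.026,-0.0175,-0.019],"angular":[0,0,0],"hand":0},{"translation":[-0.026,-0.0175,-0.019],"angular":[0,0,0],"hand":0},{"translation":[-0.026,-0.0175,-0.019],"angular":[0,0,0],"hand":0},{"translation":[-0.026,-0.0175,-0.019],"angular":[0,0,0],"hand":0},{"translation":[-0.026,-0.0175,-0.019],"angular":[0,0,0],"hand":0},{"translation":[-0.026,-0.0175,-0.019],"angular":[0,0,0],"hand":0},{"translation":[-0.026,-0.0175,-0.019],"angular":[0,0,0],"hand":0},{"translation":[-0.026,-0.0175,-0.019],"angular":[0,0,0],"hand":0}]' 
python3 -m handwheel '[{"translation":[-0.026,-0.0175,0],"angular":[0,0,0],"hand":0},{"translation":[-0.026,-0.0175,0],"angular":[0,0,0],"hand":0},{"translation":[-0.026,-0.0175,0],"angular":[0,0,0],"hand":0},{"translation":[-0.026,-0.0175,0],"angular":[0,0,0],"hand":0},{"translation":[-0.026,-0.0175,0],"angular":[0,0,0],"hand":0},{"translation":[-0.026,-0.0175,0],"angular":[0,0,0],"hand":0},{"translation":[-0.026,-0.0175,0],"angular":[0,0,0],"hand":0},{"translation":[-0.026,-0.0175,0],"angular":[0,0,0],"hand":0},{"translation":[-0.026,-0.0175,0],"angular":[0,0,0],"hand":0},{"translation":[0,0,0],"angular":[0,0,0],"hand":0}]'
python3 - <<'E'
from h import *
st,im=snap("wrist");cv2.imwrite("pics/w1.png",im);np.save("w1.npy",[st],allow_pickle=True)
print(st["clock"],st["position"],st["ee_rot"])
C=cam("wrist",st);print(proj(C,[.6,.078,.22]),proj(C,[.607,.144,.234]))
S=cam("scene");T=cam("top")
for s,t in(((323,142),(179,188)),((339,157),(177,168))):print(tri([ray(S,*s),ray(T,*t)]))
E
```

```text
clock: 0.98
position: [0.3571, 0.3155, 0.4221]
ee_rot: [-0.0, 0.133, 0.991, 0.0]
contact_force: [0.3, 0.5, 0.5]
width: 0.0853
gripper_force: 0.0
clock: 1.82
position: [0.5441, 0.0988, 0.4194]
ee_rot: [0.0, 0.136, 0.991, -0.002]
contact_force: [-0.0, -0.0, 0.3]
width: 0.0855
gripper_force: 0.0
1.8167 [0.544055   0.09878784 0.41938706] [ 1.82216315e-05  1.36257372e-01  9.90672189e-01 -1.59467096e-03]
[250.62439626 215.34505403] [312.77532595 210.68754205]
(array([0.57359463, 0.07531018, 0.22088184]), [np.float64(0.00033318917882117646), np.float64(0.00033318917882132316)])
(array([0.62551783, 0.08246702, 0.20865834]), [np.float64(0.0004039846660609455), np.float64(0.00040398466606086583)])
```

View pics/w1.png

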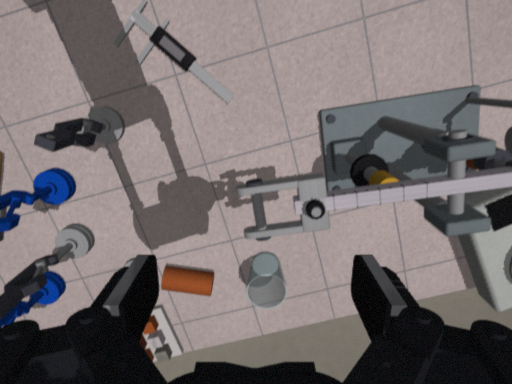

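The fork is sharp in this view: pin running from (255,184) to (263,236), tines along its sides, beam to the right. Triangulate it and go over the hanger.

```bash
python3 - <<'E'
from h import *
st=np.load("w1.npy",allow_pickle=True)[0];W=cam("wrist",st);S=cam("scene");T=cam("top")
print(tri([ray(W,259,210),ray(S,331,149.5),ray(T,178,178)]),tri([ray(W,259,210),ray(S,331,149.5)]))
a=onz(W,255,184,.215);b=onz(W,263,236,.215);print(a,b,np.degrees(np.arctan2(*(a-b)[[1,0]])))
a=onz(W,329,201,.235);b=onz(W,505,180,.235);print(a,b,np.degrees(np.arctan2(*(b-a)[[1,0]])))
for p in((322,113),(480,88)):print(onz(W,*p,.012))
E
python3 -m handwheel '[{"translation":[-0.017,-0.0326,0],"angular":[0,0,0],"hand":0},{"translation":[-0.017,-0.0326,0],"angular":[0,0,0],"hand":0},{"translation":[-0.017,-0.0326,0],"angular":[0,0,0],"hand":0},{"translation":[-0.017,-0.0326,0],"angular":[0,0,0],"hand":0},{"translation":[-0.017,-0.0326,0],"angular":[0,0,0],"hand":0},{"translation":[-0.017,-0.0326,0],"angular":[0,0,0],"hand":0},{"translation":[-0.017,-0.0326,0],"angular":[0,0,0],"hand":0},{"translation":[-0.017,-0.0326,0],"angular":[0,0,0],"hand":0},{"translation":[-0.017,-0.0326,0],"angular":[0,0,0],"hand":0},{"translation":[-0.017,-0.0326,0],"angular":[0,0,0],"hand":0}]'
python3 - <<'E'
from h import *
st,im=snap("wrist");cv2.imwrite("pics/w2.png",im);np.save("w2.npy",[st],allow_pickle=True)
C=cam("wrist",st);p=proj(C,[.643,-.269,.217]);print(st["position"],st["ee_rot"],p)
x=int(np.clip(p[0]-100,0,312));y=int(np.clip(p[1]-60,0,234));print(x,y)
cv2.imwrite("pics/w2c.png",cv2.resize(im[y:y+150,x:x+200],(800,600),interpolation=cv2.INTER_CUBIC))
E
```

```text
(array([0.59889698, 0.08296631, 0.21155099]), [np.float64(0.004823175157295337), np.float64(0.0023398678866343395), np.float64(0.003610253193752556)]) (array([0.59759093, 0.08536763, 0.21141522]), [np.float64(0.0030985558002266512), np.float64(0.0030985558002266144)])
[0.56807788 0.09193545 0.215     ] [0.63013537 0.08399624 0.215     ] 172.70957662163957
[0.60056825 0.16245281 0.235     ] [0.62632113 0.33855352 0.235     ] 81.68006791510702
[0.54214264 0.21014953 0.012     ]
[0.57136215 0.45578648 0.012     ]
clock: 2.7
position: [0.6182, -0.2563, 0.4215]
ee_rot: [-0.0, 0.133, 0.991, 0.001]
contact_force: [0.7, 0.3, 1.0]
width: 0.0856
gripper_force: 0.0
[ 0.61818816 -0.25633467  0.42152681] [-5.80406653e-05  1.32836715e-01  9.91137806e-01  5.03727648e-04] [249.0851453  186.11949618]
149 126
```

View pics/w2c.png

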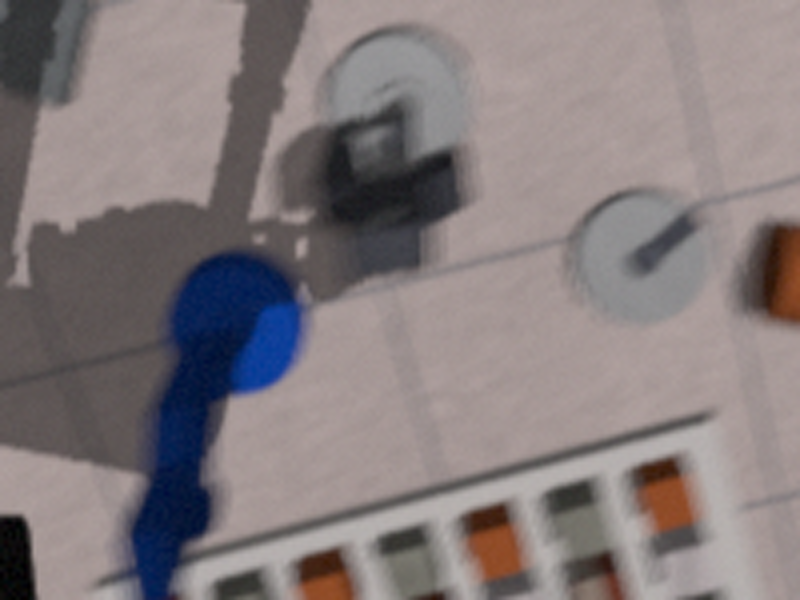

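The hanger (disc crop (400,95), dark hook crop (335–460,110–270)) has its long shank on the left and its short nose on the right, so its mouth faces image right, i.e. about world +y. That agrees with the scene view and is nearly the tester's direction (82.5°). Getting lower over it.

```bash
python3 -m handwheel '[{"translation":[-0.007,-0.0015,0.03],"angular":[0,0,-2.25],"hand":0},{"translation":[-0.007,-0.0015,0.03],"angular":[0,0,-2.25],"hand":0},{"translation":[-0.007,-0.0015,0.03],"angular":[0,0,-2.25],"hand":0},{"translation":[-0.007,-0.0015,0.03],"angular":[0,0,-2.25],"hand":0},{"translation":[0,0,0],"angular":[0,0,0],"hand":0},{"translation":[0,0,0],"angular":[0,0,0],"hand":0}]'
python3 - <<'E'
from h import *
st,im=snap("wrist");cv2.imwrite("pics/w3.png",im);np.save("w3.npy",[st],allow_pickle=True)
C=cam("wrist",st);p=proj(C,[.643,-.269,.217]);M=q2m(st["ee_rot"]);print(st["position"],np.degrees(np.arctan2(M[1,1],M[0,1])),p)
x=int(np.clip(p[0]-100,0,312));y=int(np.clip(p[1]-100,0,234));print(x,y)
cv2.imwrite("pics/w3c.png",np.clip(cv2.resize(im[y:y+150,x:x+200],(800,600),interpolation=cv2.INTER_CUBIC)*1.8,0,255).astype(np.uint8))
E
```

```text
clock: 3.25
position: [0.6436, -0.2662, 0.2996]
ee_rot: [-0.002, 0.055, 0.998, 0.001]
contact_force: [-0.3, 0.1, 0.9]
width: 0.0853
gripper_force: 0.0
[ 0.64364063 -0.26623928  0.29964125] 83.65782577594658 [249.93676616 200.40338604]
149 100
```

View pics/w3c.png

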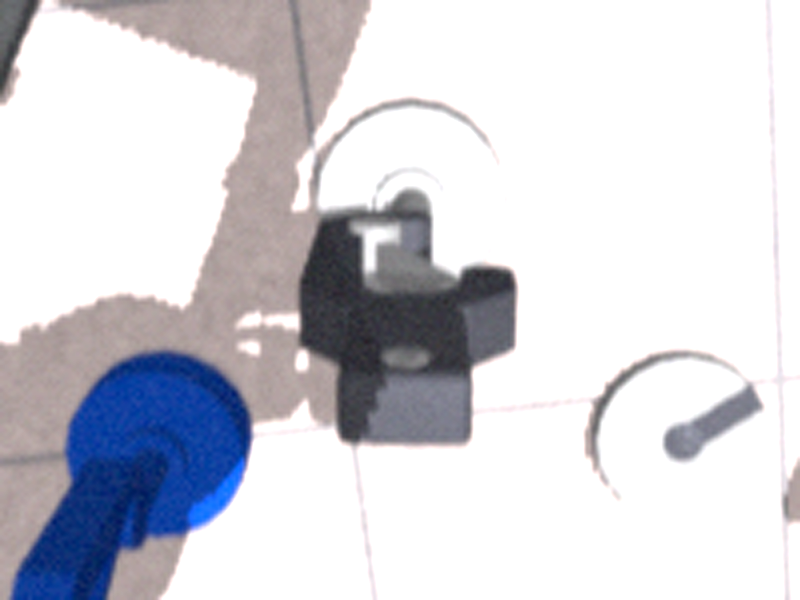

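The tab top is crop (338–470, 370–442), square to the tool, with its centre 3 mm towards −y of the TCP. Descend and grip.

```bash
python3 -m handwheel '[{"translation":[0,-0.003,0.02],"angular":[0,0,0],"hand":0},{"translation":[0,0,0.025],"angular":[0,0,0],"hand":0},{"translation":[0,0,0.025],"angular":[0,0,0],"hand":0},{"translation":[0,0,0.025],"angular":[0,0,0],"hand":0},{"translation":[0,0,0.02],"angular":[0,0,0],"hand":0},{"translation":[0,0,0],"angular":[0,0,0],"hand":0},{"translation":[0,0,0],"angular":[0,0,0],"hand":0.5}]' 90
python3 -m handwheel '[{"translation":[0,0,0],"angular":[0,0,0],"hand":1},{"translation":[0,0,0],"angular":[0,0,0],"hand":1},{"translation":[0,0,0],"angular":[0,0,0],"hand":1},{"translation":[0,0,0],"angular":[0,0,0],"hand":1},{"translation":[0,0,0],"angular":[0,0,0],"hand":1},{"translation":[0,0,0],"angular":[0,0,0],"hand":1}]' 90
```

```text
clock: 3.88
position: [0.6447, -0.2707, 0.1883]
ee_rot: [0.001, 0.055, 0.998, -0.0]
contact_force: [0.1, 0.5, 0.2]
width: 0.0755
gripper_force: 0.0
clock: 4.38
position: [0.6449, -0.2707, 0.1881]
ee_rot: [0.001, 0.055, 0.998, -0.0]
contact_force: [-0.7, 1.7, 6.1]
width: 0.0226
gripper_force: 89.6
```

Gripped. Lift, then carry it to stand in front of the fork (tool y ≈ tester x).

```bash
python3 -m handwheel '[{"translation":[0,0,-0.01],"angular":[0,0,0],"hand":1},{"translation":[0,0,-0.02],"angular":[0,0,0],"hand":1},{"translation":[0,0,-0.025],"angular":[0,0,0],"hand":1},{"translation":[0,0,-0.025],"angular":[0,0,0],"hand":1},{"translation":[0,0,-0.02],"angular":[0,0,0.6],"hand":1},{"translation":[0,0,0],"angular":[0,0,0.6],"hand":1},{"translation":[0,0,0],"angular":[0,0,0],"hand":1},{"translation":[0,0,0],"angular":[0,0,0],"hand":1}]'
python3 -m handwheel '[{"translation":[0.0087,0.0274,0],"angular":[0,0,0],"hand":1},{"translation":[0.0087,0.0274,0],"angular":[0,0,0],"hand":1},{"translation":[0.0087,0.0274,0],"angular":[0,0,0],"hand":1},{"translation":[0.0087,0.0274,0],"angular":[0,0,0],"hand":1},{"translation":[0.0087,0.0274,0],"angular":[0,0,0],"hand":1},{"translation":[0.0087,0.0274,0],"angular":[0,0,0],"hand":1},{"translation":[0.0087,0.0274,0],"angular":[0,0,0],"hand":1},{"translation":[0.0087,0.0274,0],"angular":[0,0,0],"hand":1},{"translation":[0.0087,0.0274,0],"angular":[0,0,0],"hand":1},{"translation":[0.0087,0.0274,0],"angular":[0,0,0],"hand":1}]'
python3 -m handwheel '[{"translation":[0,0,0],"angular":[0,0,0],"hand":1},{"translation":[0,0,0],"angular":[0,0,0],"hand":1},{"translation":[0,0,0],"angular":[0,0,0],"hand":1}]'
python3 - <<'E'
from h import *
st,im=snap("wrist");cv2.imwrite("pics/w4.png",im)
_,s=snap("scene");cv2.imwrite("pics/s4.png",s);np.save("w4.npy",[st],allow_pickle=True)
C=cam("wrist",st);M=q2m(st["ee_rot"]);print(st["position"],M[:,1],M[:,2],st["contact_force"],proj(C,[.598,.086,.213]))
u,v=proj(cam("scene"),[.59,.05,.25]).astype(int);print(u,v)
cr=s[max(v-75,0):max(v-75,0)+150,u-60:u+60]
cv2.imwrite("pics/m4.png",np.hstack([cv2.resize(im[100:300,150:350],(400,400),interpolation=cv2.INTER_CUBIC),cv2.resize(cr,(400,500),interpolation=cv2.INTER_CUBIC)[:400]]))
print(max(v-75,0),u-60)
E
```

```text
clock: 5.05
position: [0.6429, -0.2704, 0.2837]
ee_rot: [-0.002, 0.066, 0.998, 0.001]
contact_force: [-0.8, 0.1, -6.3]
width: 0.0227
gripper_force: 88.8
clock: 5.88
position: [0.5918, 0.0136, 0.2835]
ee_rot: [-0.003, 0.066, 0.998, 0.0]
contact_force: [0.1, -0.4, -5.7]
width: 0.0226
gripper_force: 89.3
clock: 6.13
position: [0.5929, 0.012, 0.2844]
ee_rot: [-0.002, 0.065, 0.998, -0.001]
contact_force: [1.1, -0.2, -5.2]
width: 0.0225
gripper_force: 89.7
[0.59292237 0.01202008 0.28442768] [ 0.13048541  0.99144943 -0.00126287] [-3.35754438e-03 -8.31866013e-04 -9.99994017e-01] [ 1.07149156 -0.21188897 -5.23879245] [363.39720789 199.85863469]
320 137
62 260
```

View pics/m4.png

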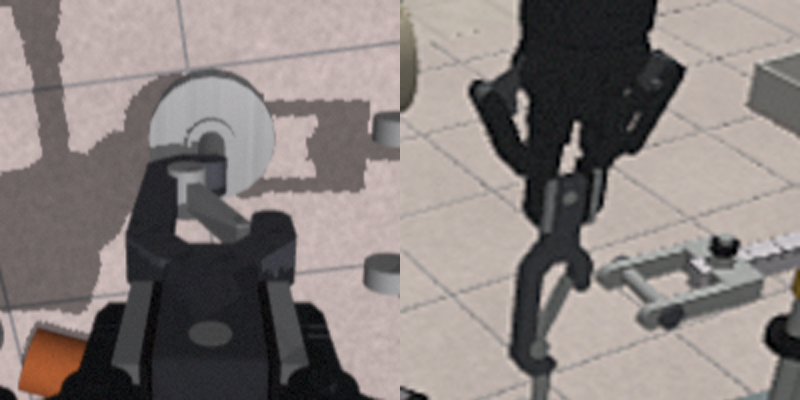

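Lined up in front of the fork, mouth towards the pin (pin in the right panel from (627,272) to (655,308), i.e. scene (328,144)–(336,154)); weight about 5.8 N. Advancing.

```bash
python3 - <<'E'
from h import *
W=cam("wrist",np.load("w1.npy",allow_pickle=True)[0]);W4=cam("wrist",np.load("w4.npy",allow_pickle=True)[0]);S=cam("scene")
for s in((331,149.5),(332.5,148.7)):print(tri([ray(W,259,210),ray(S,*s)]))
for p in((337.5,164),(332,236),(335,200)):print(onz(W4,*p,.215))
E
python3 -m handwheel '[{"translation":[0.001,0.007,0],"angular":[0,0,0],"hand":1},{"translation":[0.001,0.01,0],"angular":[0,0,0],"hand":1},{"translation":[0.001,0.01,0],"angular":[0,0,0],"hand":1},{"translation":[0,0.007,0],"angular":[0,0,0],"hand":1},{"translation":[0,0.004,0],"angular":[0,0,0],"hand":1},{"translation":[0,0.002,0],"angular":[0,0,0],"hand":1},{"translation":[0,0,0],"angular":[0,0,0],"hand":1},{"translation":[0,0,0],"angular":[0,0,0],"hand":1}]'
```

```text
(array([0.59760611, 0.08546648, 0.21139652]), [np.float64(0.0031815771165586773), np.float64(0.0031815771165586318)])
(array([0.59802444, 0.08692798, 0.21325108]), [np.float64(0.0014989540660970992), np.float64(0.001498954066097104)])
[0.57021687 0.06953909 0.215     ]
[0.62117128 0.06288947 0.215     ]
[0.594824   0.06649723 0.215     ]
clock: 6.9
position: [0.5961, 0.0522, 0.2863]
ee_rot: [0.0, 0.066, 0.998, -0.0]
contact_force: [0.0, -0.1, -6.1]
width: 0.0228
gripper_force: 89.7
```

```bash
python3 -m handwheel '[{"translation":[0.001,0.003,0],"angular":[0,0,0],"hand":1},{"translation":[0,0.003,0],"angular":[0,0,0],"hand":1},{"translation":[0,0.003,0],"angular":[0,0,0],"hand":1},{"translation":[0,0.003,0],"angular":[0,0,0],"hand":1},{"translation":[0,0,0],"angular":[0,0,0],"hand":1}]'
python3 -m handwheel '[{"translation":[0,0.003,0],"angular":[0,0,0],"hand":1},{"translation":[0,0.003,0],"angular":[0,0,0],"hand":1},{"translation":[0,0.002,0],"angular":[0,0,0],"hand":1},{"translation":[0,0.002,0],"angular":[0,0,0],"hand":1},{"translation":[0,0,0],"angular":[0,0,0],"hand":1}]'
```

```text
clock: 7.32
position: [0.5968, 0.0651, 0.2863]
ee_rot: [0.0, 0.066, 0.998, 0.0]
contact_force: [0.8, 0.5, -5.1]
width: 0.0223
gripper_force: 89.8
clock: 7.73
position: [0.598, 0.0748, 0.2863]
ee_rot: [0.0, 0.066, 0.998, 0.0]
contact_force: [0.4, 0.3, -5.5]
width: 0.0221
gripper_force: 89.7
```

```bash
for i in 1; do python3 -m handwheel '[{"translation":[0,0.002,0],"angular":[0,0,0],"hand":1},{"translation":[0,0.0,0],"angular":[0,0,0],"hand":1},{"translation":[0,0,0],"angular":[0,0,0],"hand":1}]' | grep -E "posi|cont"; done
python3 -m handwheel '[{"translation":[0,0.002,0],"angular":[0,0,0],"hand":1},{"translation":[0,0,0],"angular":[0,0,0],"hand":1},{"translation":[0,0,0],"angular":[0,0,0],"hand":1}]' | grep -E "posi|cont"
python3 -m handwheel '[{"translation":[0,0.0015,0],"angular":[0,0,0],"hand":1},{"translation":[0,0,0],"angular":[0,0,0],"hand":1},{"translation":[0,0,0],"angular":[0,0,0],"hand":1}]' | grep -E "posi|cont"
```

```text
position: [0.5982, 0.0762, 0.2863]
contact_force: [-0.4, -0.7, -5.5]
position: [0.5985, 0.0782, 0.2863]
contact_force: [0.3, 0.3, -4.9]
position: [0.5986, 0.0791, 0.2864]
contact_force: [0.5, -1.5, -5.6]
```

```bash

python3 -m handwheel '[{"translation":[0,0.0015,0],"angular":[0,0,0],"hand":1},{"translation":[0,0,0],"angular":[0,0,0],"hand":1},{"translation":[0,0,0],"angular":[0,0,0],"hand":1}]' | grep -E "posi|cont"
python3 -m handwheel '[{"translation":[0,0.0015,0],"angular":[0,0,0],"hand":1},{"translation":[0,0,0],"angular":[0,0,0],"hand":1},{"translation":[0,0,0],"angular":[0,0,0],"hand":1}]' | grep -E "posi|cont"
```

```text
position: [0.5988, 0.0807, 0.2862]
contact_force: [0.2, -2.4, -5.8]
position: [0.599, 0.0824, 0.2862]
contact_force: [0.1, -3.0, -6.4]
```

```bash

python3 -m handwheel '[{"translation":[0,0.0015,0],"angular":[0,0,0],"hand":1},{"translation":[0,0,0],"angular":[0,0,0],"hand":1},{"translation":[0,0,0],"angular":[0,0,0],"hand":1}]' | grep -E "posi|cont"
```

```text
position: [0.5992, 0.0839, 0.2861]
contact_force: [-0.6, -3.7, -7.4]
```

Latch is yielding (about 4 N along −y). One more millimetre, then start letting down.

```bash

python3 -m handwheel '[{"translation":[0,0.001,0],"angular":[0,0,0],"hand":1},{"translation":[0,0,0],"angular":[0,0,0],"hand":1},{"translation":[0,0,0.002],"angular":[0,0,0],"hand":1},{"translation":[0,0,0.002],"angular":[0,0,0],"hand":1},{"translation":[0,0,0],"angular":[0,0,0],"hand":1}]' | grep -E "posi|cont"
python3 -m handwheel '[{"translation":[0,0,0.002],"angular":[0,0,0],"hand":1},{"translation":[0,0,0.002],"angular":[0,0,0],"hand":1},{"translation":[0,0,0],"angular":[0,0,0],"hand":1}]' | grep -E "posi|cont"
```

```text
position: [0.5997, 0.0854, 0.2824]
contact_force: [-0.4, -3.4, -4.7]
position: [0.5994, 0.0854, 0.2779]
contact_force: [0.4, -3.4, -5.6]
```

```bash

python3 -m handwheel '[{"translation":[0,0,0.002],"angular":[0,0,0],"hand":1},{"translation":[0,0,0.002],"angular":[0,0,0],"hand":1},{"translation":[0,0,0],"angular":[0,0,0],"hand":1}]' | grep -E "posi|cont"
```

```text
position: [0.5992, 0.0853, 0.2737]
contact_force: [-0.5, -2.4, -6.0]
```

```bash

python3 -m handwheel '[{"translation":[0,0,0.0015],"angular":[0,0,0],"hand":1},{"translation":[0,0,0.0015],"angular":[0,0,0],"hand":1},{"translation":[0,0,0],"angular":[0,0,0],"hand":1}]' | grep -E "posi|cont"

```

```text
position: [0.5993, 0.0852, 0.2709]
contact_force: [0.6, -2.0, -6.1]
```

```bash

python3 -m handwheel '[{"translation":[0,0,0.0015],"angular":[0,0,0],"hand":1},{"translation":[0,0,0.0015],"angular":[0,0,0],"hand":1},{"translation":[0,0,0],"angular":[0,0,0],"hand":1}]' | grep -E "posi|cont"

```

```text
position: [0.5993, 0.0852, 0.2679]
contact_force: [-0.4, -2.5, -6.3]
```

```bash

python3 -m handwheel '[{"translation":[0,0,0.0015],"angular":[0,0,0],"hand":1},{"translation":[0,0,0.0015],"angular":[0,0,0],"hand":1},{"translation":[0,0,0],"angular":[0,0,0],"hand":1}]' | grep -E "posi|cont"

```

```text
position: [0.5993, 0.0852, 0.2649]
contact_force: [-0.3, -1.8, -5.6]
```

```bash

python3 -m handwheel '[{"translation":[0,0,0.0015],"angular":[0,0,0],"hand":1},{"translation":[0,0,0.0015],"angular":[0,0,0],"hand":1},{"translation":[0,0,0.001],"angular":[0,0,0],"hand":1},{"translation":[0,0,0],"angular":[0,0,0],"hand":1}]' | grep -E "posi|cont"

```

```text
position: [0.5993, 0.0852, 0.2609]
contact_force: [0.3, -1.8, -5.5]
```

```bash

python3 -m handwheel '[{"translation":[0,0,0.0015],"angular":[0,0,0],"hand":1},{"translation":[0,0,0.0015],"angular":[0,0,0],"hand":1},{"translation":[0,0,0.001],"angular":[0,0,0],"hand":1},{"translation":[0,0,0],"angular":[0,0,0],"hand":1}]' | grep -E "posi|cont"

```

```text
position: [0.5993, 0.0851, 0.257]
contact_force: [-0.1, -2.2, -5.8]
```

```bash

python3 -m handwheel '[{"translation":[0,0,0.0015],"angular":[0,0,0],"hand":1},{"translation":[0,0,0.0015],"angular":[0,0,0],"hand":1},{"translation":[0,0,0],"angular":[0,0,0],"hand":1}]' | grep -E "posi|cont"

```

```text
position: [0.5993, 0.0851, 0.2539]
contact_force: [0.2, -1.5, -5.8]
```

```bash

python3 -m handwheel '[{"translation":[0,0,0.0015],"angular":[0,0,0],"hand":1},{"translation":[0,0,0.0015],"angular":[0,0,0],"hand":1},{"translation":[0,0,0],"angular":[0,0,0],"hand":1}]' | grep -E "posi|cont"

```

```text
position: [0.5992, 0.0851, 0.2507]
contact_force: [0.5, -2.3, -6.7]
```

```bash

python3 -m handwheel '[{"translation":[0,0,0.001],"angular":[0,0,0],"hand":1},{"translation":[0,0,0.001],"angular":[0,0,0],"hand":1},{"translation":[0,0,0],"angular":[0,0,0],"hand":1}]' | grep -E "posi|cont"

```

```text
position: [0.5992, 0.0851, 0.2489]
contact_force: [0.5, -1.9, -7.7]
```

```bash

python3 -m handwheel '[{"translation":[0,0,0.001],"angular":[0,0,0],"hand":1},{"translation":[0,0,0.001],"angular":[0,0,0],"hand":1},{"translation":[0,0,0],"angular":[0,0,0],"hand":1}]' | grep -E "posi|cont"

```

```text
position: [0.5994, 0.0857, 0.2472]
contact_force: [0.3, 0.8, -6.0]
```

The sideways force vanished, so the latch has flipped. Keep lowering until the pin takes the weight.

```bash

python3 -m handwheel '[{"translation":[0,0,0.001],"angular":[0,0,0],"hand":1},{"translation":[0,0,0],"angular":[0,0,0],"hand":1},{"translation":[0,0,0],"angular":[0,0,0],"hand":1}]' | grep -E "posi|cont"

```

```text
position: [0.5994, 0.0853, 0.2463]
contact_force: [0.8, 0.1, -5.1]
```

```bash

python3 -m handwheel '[{"translation":[0,0,0.001],"angular":[0,0,0],"hand":1},{"translation":[0,0,0],"angular":[0,0,0],"hand":1},{"translation":[0,0,0],"angular":[0,0,0],"hand":1}]' | grep -E "posi|cont"

```

```text
position: [0.5994, 0.0851, 0.2453]
contact_force: [0.3, 0.3, -5.8]
```

```bash

python3 -m handwheel '[{"translation":[0,0,0.001],"angular":[0,0,0],"hand":1},{"translation":[0,0,0],"angular":[0,0,0],"hand":1},{"translation":[0,0,0],"angular":[0,0,0],"hand":1}]' | grep -E "posi|cont"

```

```text
position: [0.5995, 0.0851, 0.2452]
contact_force: [-1.2, -0.1, -0.4]
```

Pin carries it (wrist force ≈ 0). Hold a moment, then release gently and look.

```bash

python3 -m handwheel '[{"translation":[0,0,0],"angular":[0,0,0],"hand":1},{"translation":[0,0,0],"angular":[0,0,0],"hand":1},{"translation":[0,0,0],"angular":[0,0,0],"hand":1},{"translation":[0,0,0],"angular":[0,0,0],"hand":1}]' 40
python3 - <<'E'
from h import *
st,im=snap("wrist");_,s=snap("scene")
print(proj(cam("scene"),[.598,.086,.213]))
cv2.imwrite("pics/m5.png",np.hstack([cv2.resize(im[100:300,150:350],(400,400),interpolation=cv2.INTER_CUBIC),cv2.resize(s[80:200,270:390],(400,400),interpolation=cv2.INTER_CUBIC)]))
E
```

```text
clock: 13.65
position: [0.5995, 0.0851, 0.2451]
ee_rot: [0.0, 0.066, 0.998, 0.0]
contact_force: [-2.1, -0.2, 2.0]
width: 0.0228
gripper_force: 90.6
[332.83097398 148.86976039]
```

View pics/m5.png

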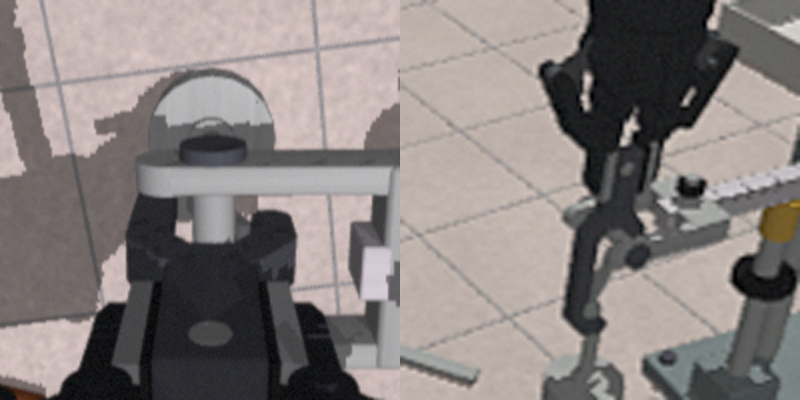

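The pin is in the bowl (left panel (213,220)) and the latch runs diagonally up to the nose below the pin (right panel (600,270)). Release.

```bash

python3 -m handwheel '[{"translation":[0,0,0],"angular":[0,0,0],"hand":0.7},{"translation":[0,0,0],"angular":[0,0,0],"hand":0.65},{"translation":[0,0,0],"angular":[0,0,0],"hand":0.6},{"translation":[0,0,0],"angular":[0,0,0],"hand":0.5},{"translation":[0,0,0],"angular":[0,0,0],"hand":0.45},{"translation":[0,0,0],"angular":[0,0,0],"hand":0.45},{"translation":[0,0,0],"angular":[0,0,0],"hand":0.45}]' 40
python3 -m handwheel '[{"translation":[0,0,-0.005],"angular":[0,0,0],"hand":0.45},{"translation":[0,0,-0.01],"angular":[0,0,0],"hand":0.45},{"translation":[0,0,-0.015],"angular":[0,0,0],"hand":0.45},{"translation":[0,0,-0.02],"angular":[0,0,0],"hand":0.45},{"translation":[0,0,-0.025],"angular":[0,0,0],"hand":0.45},{"translation":[0,0,-0.025],"angular":[0,0,0],"hand":0.45},{"translation":[0,0,0],"angular":[0,0,0],"hand":0.45},{"translation":[0,0,0],"angular":[0,0,0],"hand":0.45},{"translation":[0,0,0],"angular":[0,0,0],"hand":0.45},{"translation":[0,0,0],"angular":[0,0,0],"hand":0.45}]'
python3 - <<'E'
from h import *
st,im=snap("wrist");_,s=snap("scene");_,s0=snap("scene")
for i in range(10): _,s2=snap("scene")
print("moved px",int((cv2.absdiff(s[80:260,250:400],s2[80:260,250:400]).max(2)>40).sum()))
cv2.imwrite("pics/m6.png",np.hstack([cv2.resize(im[100:300,150:350],(400,500),interpolation=cv2.INTER_CUBIC),cv2.resize(s2[90:240,270:390],(400,500),interpolation=cv2.INTER_CUBIC)]))
E
```

```text
clock: 14.33
position: [0.5995, 0.0851, 0.2442]
ee_rot: [0.0, 0.066, 0.998, 0.0]
contact_force: [0.4, -1.5, 0.3]
width: 0.0469
gripper_force: 0.0
clock: 15.17
position: [0.5988, 0.0851, 0.3433]
ee_rot: [-0.001, 0.066, 0.998, -0.0]
contact_force: [-0.3, -0.1, -0.5]
width: 0.0469
gripper_force: 0.0
moved px 36
```

View pics/m6.png

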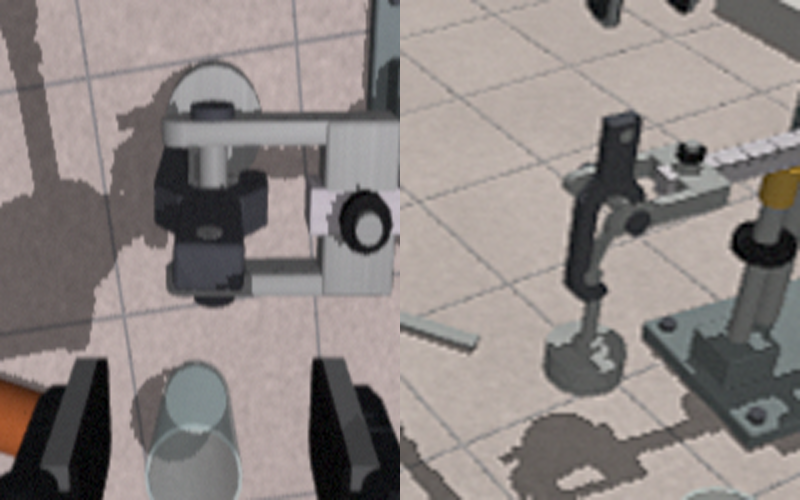

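It hangs on the pin with the gripper clear. Wait for residual sway to die, then hand in.

```bash
R='{"translation":[0,0,0],"angular":[0,0,0],"hand":0.45}'
for i in 1 2 3 4 5 6; do python3 -m handwheel '[{"translation":[0,0,0],"angular":[0,0,0],"hand":0.45},{"translation":[0,0,0],"angular":[0,0,0],"hand":0.45},{"translation":[0,0,0],"angular":[0,0,0],"hand":0.45},{"translation":[0,0,0],"angular":[0,0,0],"hand":0.45},{"translation":[0,0,0],"angular":[0,0,0],"hand":0.45},{"translation":[0,0,0],"angular":[0,0,0],"hand":0.45},{"translation":[0,0,0],"angular":[0,0,0],"hand":0.45},{"translation":[0,0,0],"angular":[0,0,0],"hand":0.45},{"translation":[0,0,0],"angular":[0,0,0],"hand":0.45},{"translation":[0,0,0],"angular":[0,0,0],"hand":0.45}]' | grep clock; done
python3 - <<'E'
from h import *
f=[snap("scene")[1][100:260,250:400] for i in range(16)]
d=[int((cv2.absdiff(f[0],x).max(2)>40).sum()) for x in f];print(d)
if max(d)<60: print(manip.sign_off())
E
```

```text
clock: 16.65
clock: 17.48
clock: 18.32
clock: 19.15
clock: 19.98
clock: 20.82
[0, 0, 0, 0, 0, 0, 0, 0, 0, 0, 0, 0, 0, 0, 0, 0]
the job is handed in; nothing more can be done
None
```

The two-disc hanger hangs on the tester's pin with the latch shut, upright and still in the last pictures. The gripper is clear, and I handed the job in at about 22 s; the hand-in gave no verdict.

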